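# Mix a round flask on the touch mixer and keep it pressed down

## Task

Mix the stoppered round-bottomed flask on the bench mixer: switch the mixer on by pressing the raised end of its rocker switch fully down, then lift the round flask out of its cork ring by the neck and set it upright with its bulb in the sprung ring on top of the mixer. Press it straight down, without forcing it, until the sprung ring is most of the way down (it works only while pressed), keep it down for at least three seconds, and finish with the gripper still holding the flask there, upright and pressed down. Leave the conical flask and the other things on the bench standing where they are.

Things in the scene. Friction and masses are not known exactly. Their poses are not given: they have to be found in the camera images.
- flask: The stoppered round-bottomed flask of amber glass, about 0.15 kg: a ball-shaped bulb 64 mm in diameter with a straight neck 24 mm in diameter from 60 to 105 mm above the flask's underside, a lip 27 mm across at 105 to 110 mm and a black stopper 22 mm across up to 122 mm. At the start it stands upright in the cork ring, its underside about 16 mm above the bench. Origin: lowest point of the bulb; z up along the neck. Turning about z makes no difference.
- flask_neck (a point): Point on the axis of the round flask's neck, 86 mm above the flask's underside, where to grip it.
- cork_ring: The loose cork ring that carries the round flask at the start: 84 mm outside diameter, 50 mm hole, 28 mm high. Origin: centre of its underside. It may stay or shift a little.
- mixer: The bench mixer, fixed to the bench for this job: a pale box on a dark base, 172 mm along its x, 124 mm along its y, its flat top 85 mm above the bench. Origin: centre of its underside; z up. Its x axis points from its front (the side with the knob and the rocker switch) to its back. The rocker is centred 50 mm in front of the origin (-x), the sprung head 32 mm behind it (+x), both on the middle line (y = 0). The knob on the front panel is not used.
- rocker (a joint): The rocker switch in the mixer's top, 33 mm along the mixer's x by 22 mm wide, hinged across its middle: 0 rad is off, with its front end (away from the sprung head) raised; pressing that end down with 2 to 3 N tips it to 0.42 rad, the stop, which is on. It stays where it is left.
- rocker_press (a point): Point on the upper surface of the rocker switch 2 to 3 mm from its front end, where to press; it moves with the rocker. When off it is about 98 mm above the bench, and it sinks about 6 mm as the switch goes on.
- cradle (a joint): How far the mixer's sprung head is pressed down: 0 m at rest, 0.010 m at its stop. It starts to sink at about 3 N (the flask's weight alone does not sink it) and needs about 7.5 N at 0.005 m and 12 N at the stop.
- cradle_top (a point): Centre of the upper edge of the black rubber ring on the mixer's sprung head; it moves with the head. The ring is 66 mm outside, its hole 44 mm in diameter and 14 mm deep with a plate under it; its upper edge is 134 mm above the bench at rest. The round bulb seats on the hole's edge with the flask's underside 9 mm below this point.
- conical: A stoppered conical flask of amber glass standing on the bench, 66 mm wide at the bottom, 118 mm high. Not to be used. Origin: centre of its underside.
- reagent: A capped amber bottle with a blank label, 60 mm in diameter, 118 mm high, standing on the bench. Not to be used. Origin: centre of its underside.
- jar: A clear jar with a white lid, 68 mm in diameter, 70 mm high. Not to be used. Origin: centre of its underside.
- weight: A brass paperweight, 52 mm in diameter, 54 mm high. Not to be used. Origin: centre of its underside.
- spare_ring: A second, empty cork ring, 84 mm in diameter, 28 mm high. Not to be used. Origin: centre of its underside.
- brush: A flat brush with a wooden handle lying on the bench, 210 mm long, 24 mm wide, 13 mm high, bristles to its +x. Not to be used. Origin: at bench level under the middle of its handle.
- loupe: A small black magnifier standing on the bench, 38 mm in diameter, 36 mm high. Not to be used. Origin: centre of its underside.
Not all that is in view belongs to the job. What is shaped like the flask but blue or pink is not meant.

How it is judged:
By the outcome, as a careful person would: the job done as asked, in the order asked, and still so for the second after the job is handed in, while the arm keeps its last pose, push and grip.
It also fails if it takes over 54 s, if anything falls off the work surface, if the arm or the gripper's body presses on something with over 40 N, if the wrist force passes 120 N, or if a joint passes its speed limit or range.

## Robot

A 6-joint arm with a two-finger parallel gripper is mounted at the origin on the work surface. World frame = base frame: x ahead of the robot, y to its left, z up, the work surface at z = 0. Lengths are in mm, angles in rad, forces in N, time in s.
With the tool pointing down it reaches from about 350 to 975 mm from the base axis. Payload 7.1 kg.
Tool frame: the origin (TCP) lies at the very end of the fingers, on their centre line; the grasp point (between the pads) lies 19 mm behind it; z points along the fingers, y is the direction in which the jaws open and shut (so a half turn about z gives the same grasp; the last joint's range is limited). The gripper opens to 88 mm and grips with 3 to 60 N. Pads are 20 mm wide; open, the fingers measure 115 mm over their backs; the gripper's body (75 mm by 178 mm) begins 61 mm behind the grasp point.
Start: joints at [-0.019, 0.423, 1.63, -0, 1.089, -0.019], TCP at [624.984, 0.026, 222.675] pointing down, gripper open.
Joint ranges: [-3, 3], [-0.9, 2.11], [0.09, 2.58], [-1.31, 4.45], [0.11, 2.69], [-2.54, 2.54]. Speed limits (rad/s): [2.39, 2.39, 3.01, 3.14, 3.14, 3.14].

## Interface

Orientations are given as a rotation vector (axis times angle).
In Python, from workcell import readout, imaging, close_job gives the robot as it stands.
- The arm moves only by the tool carry_out, never from a script. Its argument "rows" is a list of rows, each a list of 3 entries, a list of its own where there are three numbers: the shift along the tool's x, y, z in m, then the turn, a rotation vector about the tool's x, y, z in rad, then the closure, from 0 (fully open) to 1 (shut). In form: [[[dx, dy, dz], [wx, wy, wz], hand], ...]. A call has 1 to 12 rows; each row shifts and turns the commanded pose from where the row before left it, along the tool's axes as they then stand; what a row does not reach is not made up. A row lasts 1/12 s, in which the tool goes at most 41.7 mm and 7.16 degrees, less where a joint would pass 70% of its speed; a pose out of reach is approached as far as the arm can. A call with a gripper value outside its range is refused whole. The fingers move at their own pace and stop on an object; the grip force is fixed at half the most. Time passes only in rows, so rows that do not move let the fingers close. It gives the time, the measured TCP pose, the force and the opening at its end, in the units of the state.
- readout.get_obs(): the state, without advancing time (a new reading comes with each control period).
- imaging.get_image(name): name is "scene" or "side" or "wrist"; returns the picture (384x512x3 uint8, red, green, blue); there is no depth.
- imaging.camera_params(name): a dict with "fx", "fy", "cx", "cy" (pixels), "rvec" (rotation vector, rad) and "tvec" (3), from world to camera coordinates, as OpenCV has them; the wrist camera has in their place "T_tool_cam" (4x4, takes a point from camera to tool coordinates, whose origin is the TCP and whose axes are the flange's). Camera axes: x right, y down, z forward; pixel columns grow to the right and rows downward; lengths in mm; the calibration is good to about 2 mm. A picture is of the moment at which its call begins: read the wrist's pose just before it. camera_params takes no time and is no camera call.
- close_job(): hands the job in, once; it reports no verdict.
The state is a dict: "t": time; "qpos": joint angles; "qvel": joint speeds; "joint_torque": joint torques, N m; "ee_pos": TCP position; "orientation": TCP orientation; "ft_force": force on the tool from outside, world axes, zero at the start; "moment": the same for the moment, N m; "width": finger opening in mm.
Only numpy, scipy, OpenCV 4.12 (cv2) and the standard library are available. Lean on these libraries where they do the work, as an engineer would, in place of code of your own. Each camera call takes 0.05 s, during which the arm holds its last target.

## Working session

There is one attempt and no reset: what is moved stays moved. The work goes in short steps, Python scripts to look and compute and a tool call to move; the robot and the scene stay as the last step left them, time stands still between calls to the robot, and variables do not carry over. Pictures are saved under pics/ and viewed, and the job is handed in when it is done.

Besides the shell and the picture viewer there is one more tool, called after "Call:" as a command line: name --argument value ..., lists and objects as JSON in quotes. carry_out: Moves the arm, as the interface text tells. Its arguments: {"type":"object","properties":{"rows":{"type":"array","items":{"type":"array"}}},"required":["rows"]}

```bash
mkdir -p pics; ls; cat > h.py <<'E'
import numpy as np, cv2
from workcell import readout, imaging, close_job
def cam(n):
    p=imaging.camera_params(n)
    K=np.array([[p['fx'],0,p['cx']],[0,p['fy'],p['cy']],[0,0,1]])
    if 'rvec' in p:
        R=cv2.Rodrigues(np.array(p['rvec'],float))[0]; t=np.array(p['tvec'],float)
    else:
        o=readout.get_obs(); T=np.eye(4); T[:3,:3]=cv2.Rodrigues(np.array(o['orientation'],float))[0]; T[:3,3]=o['ee_pos']
        W=T@np.array(p['T_tool_cam']); R=W[:3,:3].T; t=-R@W[:3,3]
    return K,R,t
def proj(c,P):
    K,R,t=c; q=K@(R@np.array(P,float)+t); return q[:2]/q[2]
def ray(c,uv):
    K,R,t=c; d=R.T@np.linalg.inv(K)@np.array([uv[0],uv[1],1.]); return -R.T@t,d/np.linalg.norm(d)
def onz(c,uv,z):
    o,d=ray(c,uv); return o+d*(z-o[2])/d[2]
def two(c1,u1,c2,u2):
    o1,d1=ray(c1,u1);o2,d2=ray(c2,u2)
    s=np.linalg.lstsq(np.stack([d1,-d2],1),o2-o1,rcond=None)[0]
    a=o1+s[0]*d1;b=o2+s[1]*d2
    return (a+b)/2,np.linalg.norm(a-b)
def save(n,im): cv2.imwrite('pics/'+n+'.png',cv2.cvtColor(im,cv2.COLOR_RGB2BGR))
E
python3 - <<'E'
from h import *
np.set_printoptions(precision=2,suppress=True)
print(readout.get_obs())
for n in('scene','side','wrist'):
    im=imaging.get_image(n); np.save(n+'0.npy',im); save(n+'0',im)
    K,R,t=cam(n); print(n,K[0,0],-R.T@t,R[2])
print(readout.get_obs()['t'])
E
```

```text
pics
{'t': 0.0, 'qpos': array([-0.02,  0.42,  1.63, -0.  ,  1.09, -0.02]), 'qvel': array([-0., -0., -0., -0.,  0., -0.]), 'joint_torque': array([  0.  , -54.46, -27.37,   0.06,   0.02,  -0.  ]), 'ee_pos': array([624.45,   0.02, 221.91]), 'orientation': array([-2.22, -2.22,  0.  ]), 'ft_force': array([-0.31, -0.16, -0.27]), 'moment': array([ 0.  , -0.01,  0.03]), 'width': 87.85172137793296}
scene 420.04098751212604 [1060.83 -467.3  1009.29] [-0.44  0.42 -0.79]
side 346.7242132999901 [358.79 681.18 882.33] [ 0.2  -0.65 -0.73]
wrist 283.401026181318 [624.38  73.02 385.82] [-0.   -0.27 -0.96]
0.15
```

View pics/scene0.png

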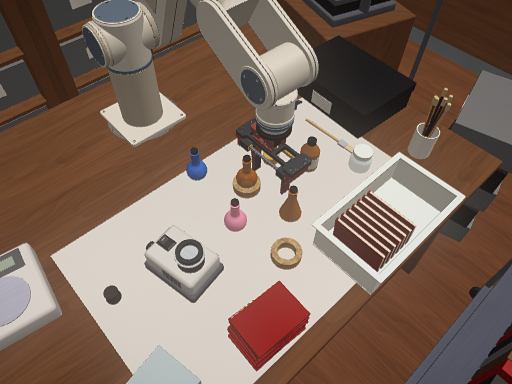

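View pics/side0.png

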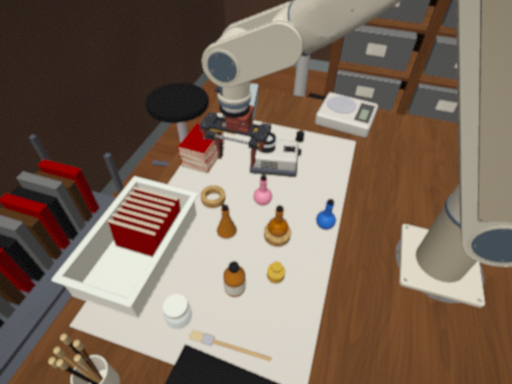

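View pics/wrist0.png

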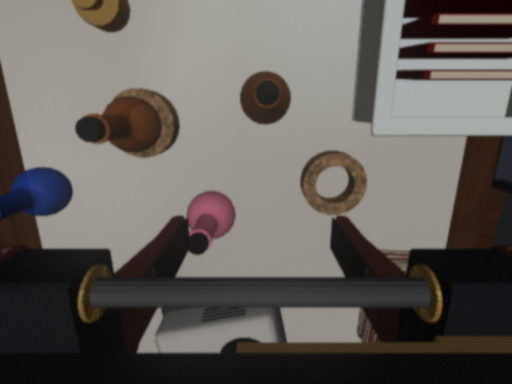

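Candidates: amber round flask in the cork ring at scene (246,178). It could be confused with the conical amber flask (290,205), the reagent bottle (310,152), the blue flask (197,165) and the pink flask (235,215). I choose the one at (246,178) and check it in crops, along with the mixer.

```bash
python3 - <<'E'
from h import *
s=np.load('scene0.npy');d=np.load('side0.npy')
def crop(im,x,y,w,h,f): return cv2.resize(im[y:y+h,x:x+w],(w*f,h*f),interpolation=cv2.INTER_CUBIC)
save('c1',np.hstack([crop(s,210,140,80,70,5),crop(d,245,190,80,70,5)]))
save('c2',crop(s,135,215,100,90,6)); save('c3',crop(d,240,120,80,70,7))
for n in('scene','side'): print(n,[proj(cam(n),p).round(1) for p in((600,0,0),(700,0,0),(600,100,0))])
E
```

```text
scene [array([259.6, 223.4]), array([284.3, 246.3]), array([284.4, 204.5])]
side [array([245.1, 211.8]), array([216.8, 204.4]), array([234.6, 235.5])]
```

View pics/c1.png

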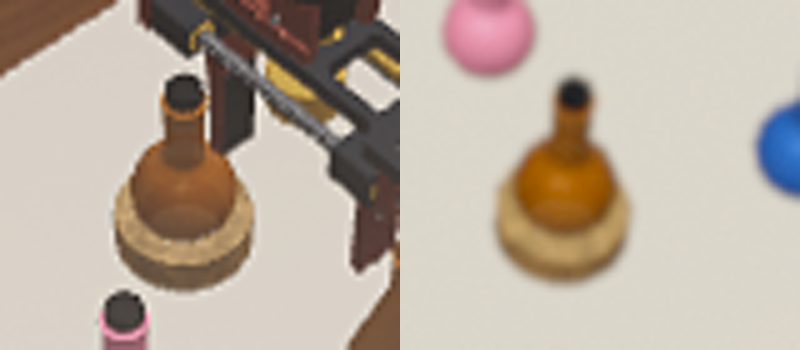

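View pics/c2.png

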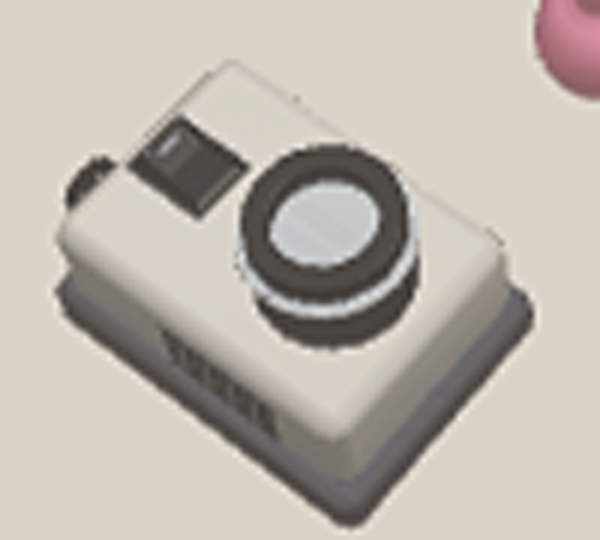

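View pics/c3.png

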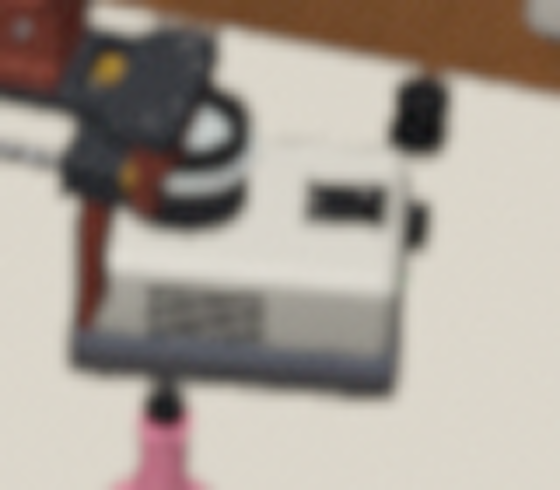

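The crops confirm it: a stoppered amber round bulb in a cork ring, with its stopper at scene (247,157) and side (279.6,208). On the mixer, the ring is centred at scene (189.5,252), the rocker at (166.6,243) and the knob at (150,245).

```bash
python3 - <<'E'
from h import *
np.set_printoptions(precision=1,suppress=True)
S,D=cam('scene'),cam('side')
c2=lambda u,v:(135+u/6-.42,215+v/6-.42)
c3=lambda u,v:(240+u/7-.43,120+v/7-.43)
c1=lambda u,v:(210+u/5-.4,140+v/5-.4)
c1d=lambda u,v:(245+(u-400)/5-.4,190+v/5-.4)
print('stopper two',two(S,c1(184,90),D,c1d(573,92)), onz(S,c1(184,85),138),onz(D,c1d(573,92),134))
# amber mask bulb
print('bulb', onz(S,c1(184,190),48),onz(D,c1d(566,187),48))
ring=onz(S,c2(327,221),134); print('ring',ring, 'inner',onz(S,c2(325,224),120))
print('ringw S',np.linalg.norm(onz(S,c2(240,221),134)-onz(S,c2(413,221),134)))
for z in(90,94): print('rocker',[onz(S,c2(*p),z) for p in((180,117),(248,165),(200,217),(130,165),(189.5,166))])
r=onz(S,c2(189.5,166),92); print('d',np.linalg.norm((ring-r)[:2]),np.degrees(np.arctan2(*(ring-r)[1::-1])))
r=onz(D,c3(345,204),92);print('side rocker',r, 'side ring',onz(D,c3(205,140),134))
P=[onz(S,c2(*p),0) for p in((60,310),(350,525),(530,320))];print('base',P,np.linalg.norm(P[1]-P[0]),np.linalg.norm(P[2]-P[1]))
b=P[1]-P[0];print(np.degrees(np.arctan2(b[1],b[0])))
for nm,cc,uv in(('S',S,[(197,172),(235,222),(290,215)]),): print([onz(cc,u,25) for u in uv])
E
```

```text
stopper two (array([476.7,  59.5, 133.6]), np.float64(0.6568213806291)) [476.5  59.3 138. ] [476.9  60.  134. ]
bulb [478.2  58.1  48. ] [475.   61.6  48. ]
ring [ 607.9 -239.2  134. ] inner [ 601.2 -236.9  120. ]
ringw S 67.68192510611715
rocker [array([ 503.7, -243.8,   90. ]), array([ 541.9, -236.2,   90. ]), array([ 548.9, -265.5,   90. ]), array([ 509.2, -272.9,   90. ]), array([ 526.1, -254.7,   90. ])]
rocker [array([ 506.2, -244.8,   94. ]), array([ 544.2, -237.2,   94. ]), array([ 551.1, -266.3,   94. ]), array([ 511.6, -273.7,   94. ]), array([ 528.4, -255.6,   94. ])]
d 82.25759337003139 11.184055607588093
side rocker [ 522.4 -247.6   92. ] side ring [ 590.1 -222.7  134. ]
base [array([ 495.9, -318.5,    0. ]), array([ 660.2, -284. ,    0. ]), array([ 637.8, -167.6,    0. ])] 167.8567204433522 118.49454406306302
11.868925176971107
[array([347.9, -27.2,  25. ]), array([562.3, -59.5,  25. ]), array([648. ,  71.9,  25. ])]
```

Call:
carry_out --rows '[[[-0.0275, -0.0196, 0.002], [0, 0, 0], 1], [[-0.0275, -0.0196, 0.002], [0, 0, 0], 1], [[-0.0275, -0.0196, 0.002], [0, 0, 0], 1], [[-0.0275, -0.0196, 0.002], [0, 0, 0], 1], [[-0.0275, -0.0196, 0.002], [0, 0, 0], 1], [[-0.0275, -0.0196, 0.002], [0, 0, 0], 1], [[-0.0275, -0.0196, 0.002], [0, 0, 0], 1], [[-0.0275, -0.0196, 0.002], [0, 0, 0], 1], [[-0.0275, -0.0196, 0.002], [0, 0, 0], 1], [[-0.0275, -0.0196, 0.002], [0, 0, 0], 1]]'

```text
t: 0.98
ee_pos: [427.7, -276.0, 202.5]
orientation: [-2.221, -2.221, 0.0]
ft_force: [0.6, -0.5, 1.0]
width: 24.4
```

Call:
carry_out --rows '[[[0, 0, 0], [0, 0, 0.12], 1], [[0, 0, 0], [0, 0, 0.12], 1], [[0, 0, 0], [0, 0, 0.12], 1], [[0, 0, 0], [0, 0, 0.12], 1], [[0, 0, 0], [0, 0, 0.12], 1], [[0, 0, 0], [0, 0, 0.12], 1], [[0, 0, 0], [0, 0, 0.12], 1], [[0, 0, 0], [0, 0, 0.12], 1], [[0, 0, 0], [0, 0, 0.12], 1], [[0, 0, 0], [0, 0, 0.12], 1], [[0, 0, 0], [0, 0, 0.12], 1], [[0, 0, 0], [0, 0, 0.05], 1]]'

```text
t: 1.98
ee_pos: [428.9, -274.9, 202.5]
orientation: [-3.126, -0.305, 0.0]
ft_force: [0.8, 0.2, 0.0]
width: 0.4
```

```bash
python3 - <<'E'
from h import *
np.set_printoptions(precision=3,suppress=True)
o=readout.get_obs();print(o)
im=imaging.get_image('wrist');np.save('w1.npy',im);save('w1',cv2.resize(im,None,fx=1.5,fy=1.5,interpolation=cv2.INTER_CUBIC))
im=imaging.get_image('side');np.save('s1.npy',im);save('s1',cv2.resize(im[110:190,230:340],None,fx=7,fy=7,interpolation=cv2.INTER_CUBIC))
E
```

```text
{'t': 1.9833, 'qpos': array([-0.593,  0.281,  1.899,  0.   ,  0.961,  0.783]), 'qvel': array([-0.   , -0.001, -0.   ,  0.   ,  0.001,  0.5  ]), 'joint_torque': array([ -0.01 , -42.912, -24.628,   0.053,  -0.041,   0.13 ]), 'ee_pos': array([ 428.851, -274.889,  202.513]), 'orientation': array([-3.126, -0.305,  0.   ]), 'ft_force': array([0.778, 0.223, 0.021]), 'moment': array([ 0.061,  0.077, -0.057]), 'width': 0.3840417943515838}
```

View pics/w1.png

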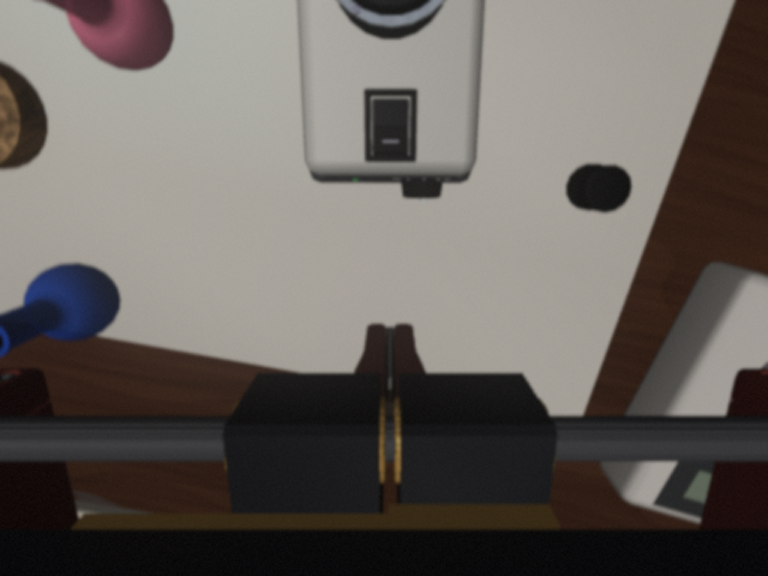

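View pics/s1.png

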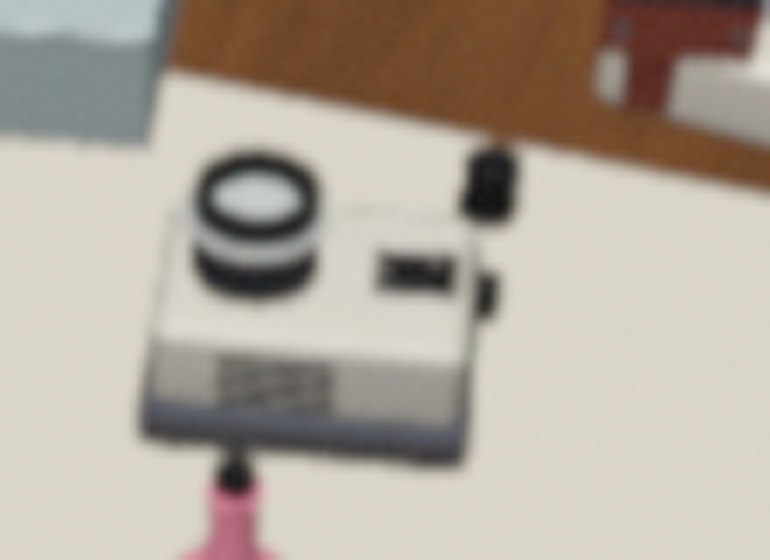

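The wrist view shows the rocker bezel at (365–417, 90–161)/1.5 with its white mark at the front end. The side view shows the ring centre at crop (257,197). Computing positions.

```bash
python3 - <<'E'
from h import *
np.set_printoptions(precision=1,suppress=True)
S,D=cam('scene'),cam('side')
# wrist cam at recorded pose
p=imaging.camera_params('wrist');K=np.array([[p['fx'],0,p['cx']],[0,p['fy'],p['cy']],[0,0,1]])
T=np.eye(4);T[:3,:3]=cv2.Rodrigues(np.array([-3.126,-.305,0]))[0];T[:3,3]=[428.85,-274.89,202.5]
M=T@np.array(p['T_tool_cam']);W=(K,M[:3,:3].T,-M[:3,:3].T@M[:3,3])
w=lambda u,v:(u/1.5-.17,v/1.5-.17)
sd=lambda u,v:(230+u/7-.43,110+v/7-.43)
c2=lambda u,v:(135+u/6-.42,215+v/6-.42)
rs=onz(D,sd(257,197),134);print('ring side',rs,'two',two(S,c2(327,221),D,sd(257,197)))
print('width side',np.linalg.norm(onz(D,sd(194,197),134)-onz(D,sd(321,197),134)))
print('rocker side',onz(D,sd(417,272),90))
for n,q,z in(('bez c',(391,125.5),86),('bezF L',(365,161),86),('bezF R',(417,161),86),('bezB L',(365,90),86),('bezB R',(417,90),86),('rockerF',(391,153),98),('mark',(391,141),97),('topFL',(308,160),83),('topFR',(476,160),83)):
  print(n,onz(W,w(*q),z))
print('tool x',T[:3,0],'y',T[:3,1], 'tcp proj',proj(W,T[:3,3])*1.5)
im=np.load('w1.npy');save('w1c',cv2.resize(im[50:130,190:320],None,fx=6,fy=6,interpolation=cv2.INTER_CUBIC))
E
```

```text
ring side [ 601.3 -229.5  134. ] two (array([ 603.9, -237.6,  127.1]), np.float64(0.8952238732552648))
width side 62.33554276277317
rocker side [ 522.2 -251.8   90. ]
bez c [ 523.7 -256.9   86. ]
bezF L [ 499.8 -244.8   86. ]
bezF R [ 506.2 -277.2   86. ]
bezB L [ 540.6 -237.4   86. ]
bezB R [ 546.7 -268.4   86. ]
rockerF [ 507.4 -260.1   98. ]
mark [ 514.2 -258.7   97. ]
topFL [ 493.3 -208.8   83. ]
topFR [ 514.1 -314.2   83. ]
tool x [1.  0.2 0. ] y [ 0.2 -1.  -0. ] tcp proj [389.7 346. ]
```

View pics/w1c.png

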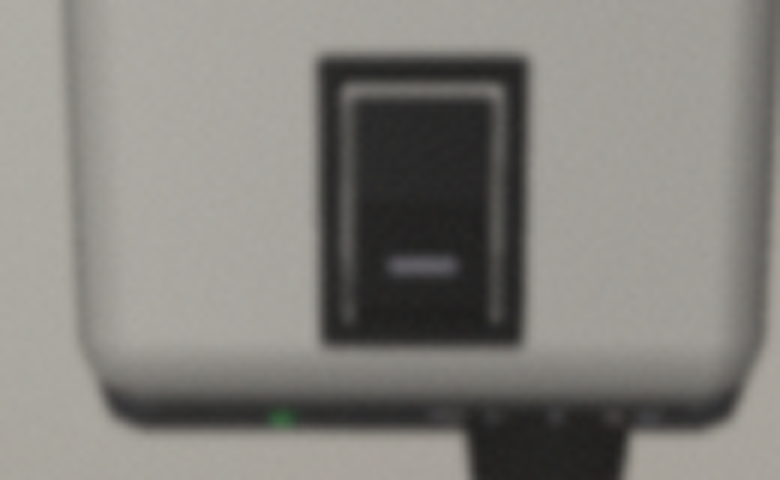

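Call:
carry_out --rows '[[[0.0196, 0, 0.015], [0, 0, 0], 1], [[0.0196, 0, 0.015], [0, 0, 0], 1], [[0.0196, 0, 0.015], [0, 0, 0], 1], [[0.0196, 0, 0.015], [0, 0, 0], 1], [[0, 0, 0.016], [0, 0, 0], 1], [[0, 0, 0.016], [0, 0, 0], 1], [[0, 0, 0], [0, 0, 0], 1], [[0, 0, 0], [0, 0, 0], 1], [[0, 0, 0], [0, 0, 0], 1]]'

```text
t: 2.83
ee_pos: [506.0, -259.6, 111.3]
orientation: [3.125, 0.316, 0.001]
ft_force: [0.2, -0.2, -0.3]
width: -0.1
```

```bash
python3 - <<'E'
from h import *
o=readout.get_obs();print(o['ee_pos'],o['orientation'],o['ft_force'])
a=imaging.get_image('scene');b=imaging.get_image('side')
f=lambda im,x,y:cv2.resize(im[y:y+80,x:x+80],None,fx=5,fy=5,interpolation=cv2.INTER_CUBIC)
save('p1',np.hstack([f(a,130,200),f(b,250,100)]))
E
```

```text
[ 506.02269157 -259.5893378   111.31086752] [3.12536797e+00 3.15875663e-01 7.02900998e-04] [ 0.1533459  -0.24223873 -0.25102279]
```

View pics/p1.png

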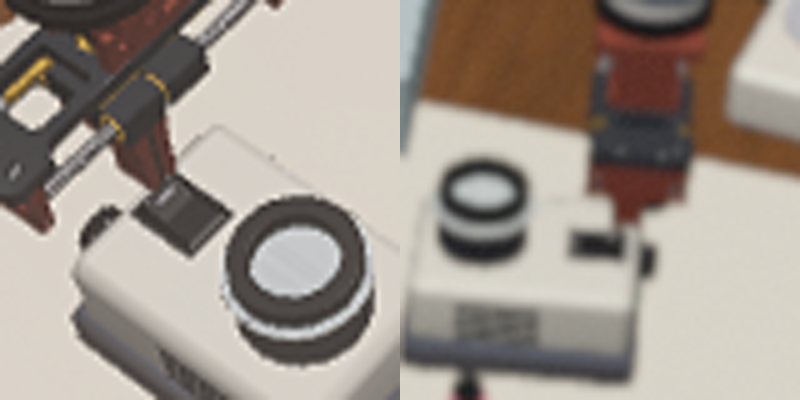

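Call:
carry_out --rows '[[[0.002, 0, 0.006], [0, 0, 0], 1], [[0, 0, 0.004], [0, 0, 0], 1], [[0, 0, 0.0015], [0, 0, 0], 1], [[0, 0, 0.0015], [0, 0, 0], 1], [[0, 0, 0.001], [0, 0, 0], 1], [[0, 0, 0], [0, 0, 0], 1], [[0, 0, 0], [0, 0, 0], 1]]'

```text
t: 3.52
ee_pos: [507.7, -258.9, 96.6]
orientation: [-3.126, -0.315, 0.0]
ft_force: [-0.4, -0.7, -0.0]
width: 0.5
```

Call:
carry_out --rows '[[[0, 0, 0.001], [0, 0, 0], 1], [[0, 0, 0.001], [0, 0, 0], 1], [[0, 0, 0], [0, 0, 0], 1]]'

```text
t: 3.77
ee_pos: [507.6, -259.0, 94.7]
orientation: [3.126, 0.315, -0.0]
ft_force: [-1.2, -0.3, 1.8]
width: -0.0
```

Call:
carry_out --rows '[[[0, 0, 0.001], [0, 0, 0], 1], [[0, 0, 0.001], [0, 0, 0], 1], [[0, 0, 0], [0, 0, 0], 1]]'

```text
t: 4.02
ee_pos: [507.6, -259.0, 92.5]
orientation: [-3.126, -0.315, 0.0]
ft_force: [-2.1, -0.4, 2.3]
width: 0.6
```

Pressing at about 2 N, as described. Continuing to the stop.

Call:
carry_out --rows '[[[0, 0, 0.001], [0, 0, 0], 1], [[0, 0, 0.001], [0, 0, 0], 1], [[0, 0, 0], [0, 0, 0], 1]]'

```text
t: 4.27
ee_pos: [507.9, -259.0, 90.7]
orientation: [3.126, 0.315, 0.0]
ft_force: [-0.9, 0.2, 3.2]
width: 0.6
```

Call:
carry_out --rows '[[[0, 0, 0.001], [0, 0, 0], 1], [[0, 0, 0], [0, 0, 0], 1]]'

```text
t: 4.43
ee_pos: [508.0, -259.0, 90.4]
orientation: [3.126, 0.315, 0.0]
ft_force: [-3.4, 1.5, 10.4]
width: 0.7
```

Call:
carry_out --rows '[[[0, 0, 0.0005], [0, 0, 0], 1], [[0, 0, 0], [0, 0, 0], 1]]'

```text
t: 4.6
ee_pos: [508.0, -259.0, 90.3]
orientation: [3.126, 0.315, 0.001]
ft_force: [-5.0, 1.5, 14.6]
width: 0.5
```

Call:
carry_out --rows '[[[0, 0, -0.02], [0, 0, 0], 1], [[0, 0, -0.03], [0, 0, 0], 1], [[0, 0, -0.03], [0, 0, 0], 0.3], [[-0.02, 0, -0.03], [0, 0, 0], 0], [[-0.02, 0, 0], [0, 0, 0], 0], [[-0.02, 0, 0], [0, 0, 0], 0], [[0, 0, 0], [0, 0, 0], 0], [[0, 0, 0], [0, 0, 0], 0]]'

```text
t: 5.27
ee_pos: [448.8, -271.0, 199.2]
orientation: [-3.126, -0.313, -0.001]
ft_force: [0.2, -0.2, 1.4]
width: 36.6
```

```bash
python3 - <<'E'
from h import *
np.set_printoptions(precision=3,suppress=True)
o=readout.get_obs();print(o['ee_pos'],o['orientation'],o['ft_force'],o['qpos'])
W=cam('wrist');np.savez('W2.npz',K=W[0],R=W[1],t=W[2])
w=imaging.get_image('wrist');a=imaging.get_image('scene')
save('w2',cv2.resize(w,None,fx=1.5,fy=1.5,interpolation=cv2.INTER_CUBIC))
save('p2',cv2.resize(a[210:300,135:235],None,fx=6,fy=6,interpolation=cv2.INTER_CUBIC))
E
```

```text
[ 448.774 -270.973  199.219] [-3.126 -0.313 -0.001] [ 0.207 -0.184  1.397] [-0.566  0.307  1.871  0.     0.963  0.805]
```

View pics/w2.png

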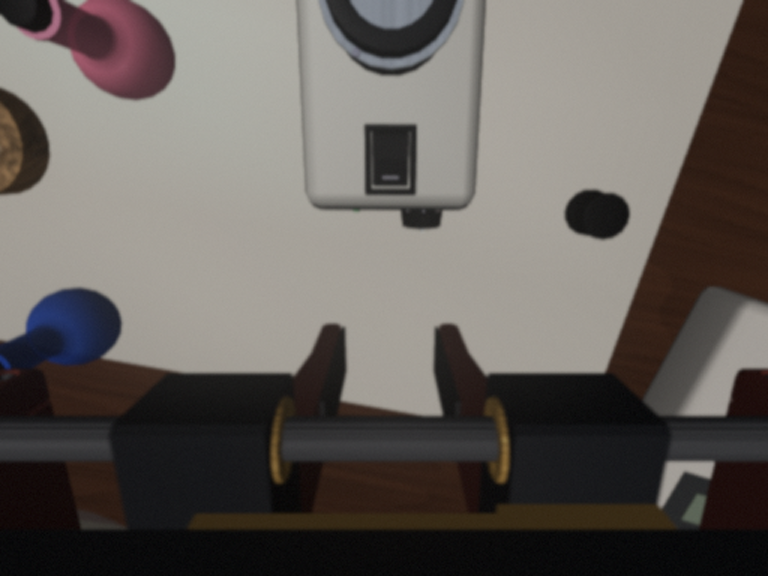

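View pics/p2.png

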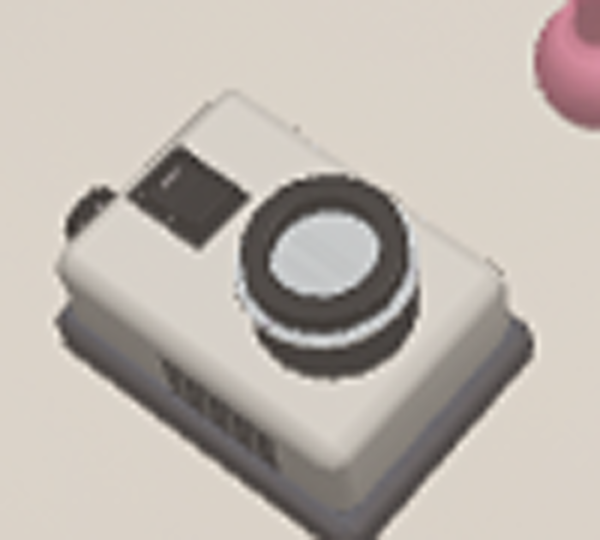

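The rocker now lies with its front down: the gap line shows at its front end and it took 14.6 N at the stop. Next I check the ring centre laterally from this wrist view.

```bash
python3 - <<'E'
from h import *
np.set_printoptions(precision=1,suppress=True)
z=np.load('W2.npz');W=(z['K'],z['R'],z['t'])
for n,q,h in(('ring front pt',(391.5,57),134),('L',(328,2),134),('R',(459,2),134),('plate front inner',(391,29),134),('bez c',(390,159),86),('topL',(305,140),84),('topR',(480,140),84)):
    print(n,onz(W,(q[0]/1.5-.17,q[1]/1.5-.17),h))
E
```

```text
ring front pt [ 570.1 -247.2  134. ]
L [ 587.1 -213.2  134. ]
R [ 599.4 -273.8  134. ]
plate front inner [ 581.9 -244.6  134. ]
bez c [ 523.9 -255.9   86. ]
topL [ 524.6 -201.8   84. ]
topR [ 546.2 -308.6   84. ]
```

Call:
carry_out --rows '[[[0.002, -0.032, -0.001], [0, 0, 0], 0], [[0.002, -0.032, -0.001], [0, 0, 0], 0], [[0.002, -0.032, -0.001], [0, 0, 0], 0], [[0.002, -0.032, -0.001], [0, 0, 0], 0], [[0.002, -0.032, -0.001], [0, 0, 0], 0], [[0.002, -0.032, -0.001], [0, 0, 0], 0], [[0.002, -0.032, -0.001], [0, 0, 0], 0], [[0.002, -0.032, -0.001], [0, 0, 0], 0], [[0.002, -0.032, -0.001], [0, 0, 0], 0], [[0.002, -0.0305, -0.001], [0, 0, 0], 0], [[0, 0, 0], [0, 0, 0], 0], [[0, 0, 0], [0, 0, 0], 0]]'

```text
t: 6.37
ee_pos: [405.6, 46.9, 209.1]
orientation: [-3.125, -0.322, -0.0]
ft_force: [-0.2, 0.2, -0.1]
width: 88.0
```

```bash
python3 - <<'E'
from h import *
np.set_printoptions(precision=3,suppress=True)
o=readout.get_obs();print(o['ee_pos'],o['orientation'],o['ft_force'],o['qpos'],o['width'])
W=cam('wrist');np.savez('W3.npz',K=W[0],R=W[1],t=W[2])
w=imaging.get_image('wrist')
for P in((476.6,59.5,138),(476.6,59.5,121),(476.6,59.5,76)):print(proj(W,P)*1.5)
save('w3',cv2.resize(w,None,fx=1.5,fy=1.5,interpolation=cv2.INTER_CUBIC))
E
```

```text
[405.573  46.947 209.074] [-3.125 -0.322 -0.   ] [-0.243  0.202 -0.087] [0.086 0.118 2.096 0.    0.927 1.452] 87.99439908928004
[393.688 166.326]
[393.379 166.28 ]
[392.731 166.185]
```

View pics/w3.png

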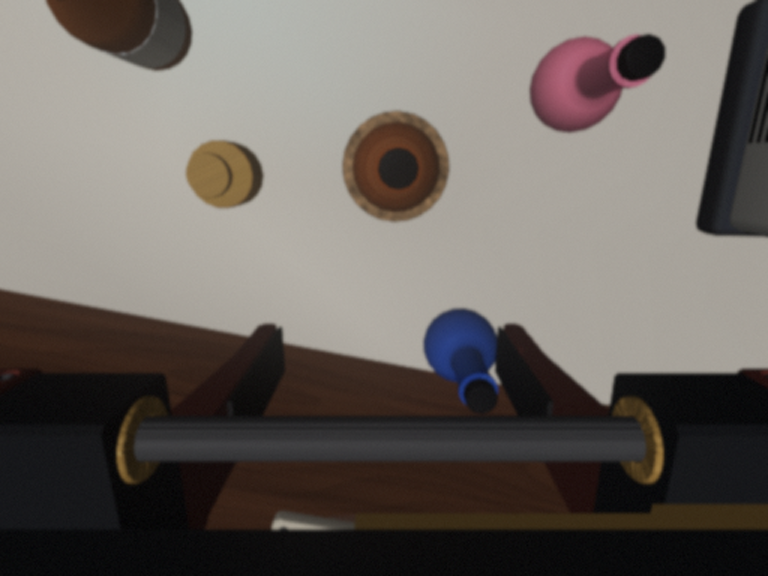

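The stopper is seen at (398,168) against (394,166) predicted, about 2 mm off and well inside the jaw margin. Moving over the flask and descending.

Call:
carry_out --rows '[[[0.018, 0.001, 0], [0, 0, 0], 0], [[0.018, 0.001, 0], [0, 0, 0], 0], [[0.018, 0.001, 0], [0, 0, 0], 0], [[0.0175, 0.0005, 0], [0, 0, 0], 0], [[0, 0, 0.02], [0, 0, 0], 0], [[0, 0, 0.025], [0, 0, 0], 0], [[0, 0, 0.025], [0, 0, 0], 0], [[0, 0, 0.025], [0, 0, 0], 0], [[0, 0, 0.02], [0, 0, 0], 0], [[0, 0, 0.01], [0, 0, 0], 0], [[0, 0, 0], [0, 0, 0], 0], [[0, 0, 0], [0, 0, 0], 0]]'

```text
t: 7.42
ee_pos: [476.1, 55.3, 84.0]
orientation: [3.126, 0.313, -0.001]
ft_force: [0.4, -1.0, -0.2]
width: 88.1
```

```bash
python3 - <<'E'
from h import *
o=readout.get_obs();print(o['ee_pos'],o['orientation'],o['ft_force'])
a=imaging.get_image('scene');b=imaging.get_image('side')
f=lambda im,x,y:cv2.resize(im[y:y+80,x:x+80],None,fx=5,fy=5,interpolation=cv2.INTER_CUBIC)
save('g1',np.hstack([f(a,205,130),f(b,240,180)]))
E
```

```text
[476.09986757  55.34193193  84.0367194 ] [ 3.12589445e+00  3.13231160e-01 -1.33929446e-03] [ 0.4164679  -0.95686648 -0.15309234]
```

View pics/g1.png

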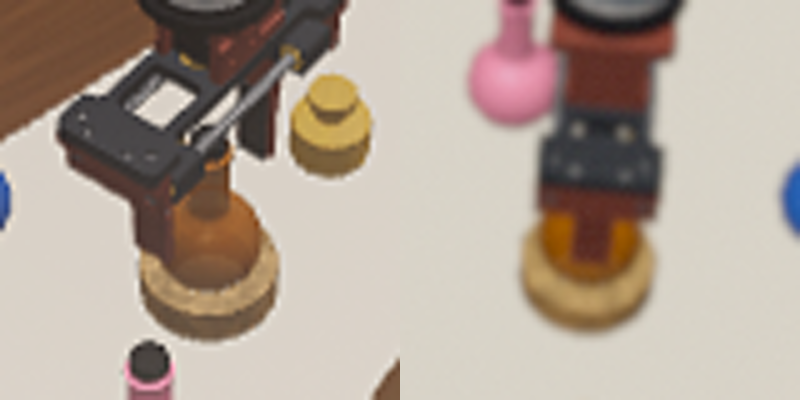

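The neck is between the jaws, but the TCP is about 3 mm low in y. I correct that and close.

Call:
carry_out --rows '[[[0, -0.003, 0], [0, 0, 0], 0], [[0, 0, 0.001], [0, 0, 0], 0.3], [[0, 0, 0], [0, 0, 0], 0.6], [[0, 0, 0], [0, 0, 0], 0.7], [[0, 0, 0], [0, 0, 0], 0.8], [[0, 0, 0], [0, 0, 0], 0.9], [[0, 0, 0], [0, 0, 0], 1], [[0, 0, 0], [0, 0, 0], 1], [[0, 0, 0], [0, 0, 0], 1], [[0, 0, 0], [0, 0, 0], 1], [[0, 0, 0], [0, 0, 0], 1]]'

```text
t: 8.43
ee_pos: [475.2, 58.9, 83.1]
orientation: [3.126, 0.315, -0.0]
ft_force: [-0.4, -1.4, 0.2]
width: 25.0
```

Call:
carry_out --rows '[[[0, 0, -0.005], [0, 0, 0], 1], [[0, 0, -0.01], [0, 0, 0], 1], [[0, 0, -0.015], [0, 0, 0], 1], [[0, 0, -0.02], [0, 0, 0], 1], [[0, 0, -0.025], [0, 0, 0], 1], [[0, 0, -0.025], [0, 0, 0], 1], [[0, 0, -0.025], [0, 0, 0], 1], [[0, 0, -0.02], [0, 0, 0], 1], [[0, 0, -0.01], [0, 0, 0], 1], [[0, 0, 0], [0, 0, 0], 1], [[0, 0, 0], [0, 0, 0], 1]]'

```text
t: 9.35
ee_pos: [475.0, 58.9, 238.3]
orientation: [-3.126, -0.315, -0.001]
ft_force: [-0.1, -1.3, -2.1]
width: 23.7
```

```bash
python3 - <<'E'
from h import *
o=readout.get_obs();print(o['ee_pos'],o['orientation'],o['ft_force'],o['width'])
a=imaging.get_image('scene');b=imaging.get_image('side');np.save('a2.npy',a);np.save('b2.npy',b)
for n in('scene','side'):print(proj(cam(n),o['ee_pos']))
f=lambda im,x,y:cv2.resize(im[y:y+120,x:x+110],None,fx=3.5,fy=3.5,interpolation=cv2.INTER_CUBIC)
save('l1',np.hstack([f(a,190,80),f(b,230,150)]))
E
```

```text
[475.04502553  58.93853067 238.2774004 ] [-3.12576655e+00 -3.14866061e-01 -1.05238620e-03] [-0.07494162 -1.30592907 -2.12885689] 23.71146109320046
[246.08321046 130.44023252]
[282.59980922 182.04814207]
```

View pics/l1.png

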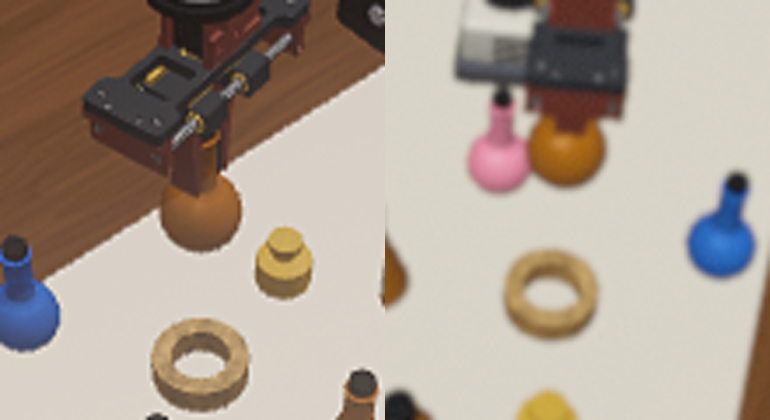

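The flask is lifted clear and the ring has stayed. Next I check for tilt or offset by triangulating the bulb.

```bash
python3 - <<'E'
from h import *
S,D=cam('scene'),cam('side')
for im,cx,cy in((np.load('a2.npy'),247,140),(np.load('b2.npy'),281,193)):
    h=cv2.cvtColor(im,cv2.COLOR_RGB2HSV); m=((h[...,0]>5)&(h[...,0]<22)&(h[...,1]>140)&(h[...,2]>70)).astype(np.uint8)
    m[:cy-30]=0;m[cy+16:]=0;m[:,:cx-16]=0;m[:,cx+17:]=0
    ys,xs=np.nonzero(m); print('bbox',xs.min(),xs.max(),ys.min(),ys.max())
    lo=[(x,ys[xs==x].max()) for x in sorted(set(xs)) if ys[xs==x].max()>=cy-2]
    ed=[(xs[ys==y].min()-.5,y) for y in range(cy-2,cy+12) if (ys==y).any()]+[(xs[ys==y].max()+.5,y) for y in range(cy-2,cy+12) if (ys==y).any()]
    e=cv2.fitEllipse(np.array(ed+[(x,y+.5) for x,y in lo],np.float32)); print(e)
    (sa:=globals().setdefault('L',[])).append(e[0])
print(two(S,L[0],D,L[1]))
E
```

```text
bbox 236 263 112 155
((249.5906982421875, 148.78375244140625), (20.359167098999023, 30.0987606048584), 105.38963317871094)
bbox 271 291 178 202
((280.96636962890625, 192.07028198242188), (20.155067443847656, 21.24402618408203), 98.4413833618164)
(array([485.24106679,  52.89755494, 186.23600753]), np.float64(16.056084720551993))
```

```bash
python3 - <<'E'
from h import *
S,D=cam('scene'),cam('side')
a=np.load('a2.npy')[110:165,225:275];b=np.load('b2.npy')[165:215,260:305]
save('l2',np.hstack([cv2.resize(a,(400,440),interpolation=cv2.INTER_CUBIC),cv2.resize(b,(360,440)[0:2],interpolation=cv2.INTER_CUBIC)]))
print(two(S,(247,139.9),D,(281.2,192.1)))
print(proj(S,(475,58.9,203)),proj(D,(475,58.9,203)))
E
```

```text
(array([475.67907629,  61.58551475, 202.11103514]), np.float64(0.35069762138491034))
[246.02140111 139.97991983] [281.6661399  191.25482323]
```

View pics/l2.png

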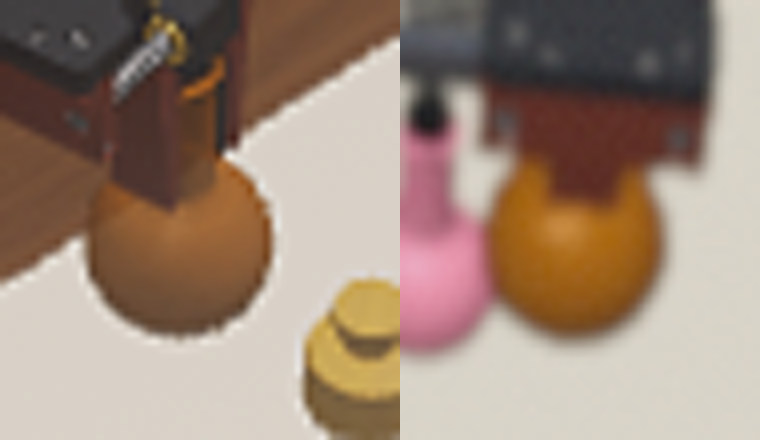

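Call:
carry_out --rows '[[[0.003, 0.013, 0], [0, 0, 0], 1], [[0.006, 0.027, 0], [0, 0, 0], 1], [[0.006, 0.03, 0], [0, 0, 0], 1], [[0.006, 0.03, 0], [0, 0, 0], 1], [[0.006, 0.03, 0], [0, 0, 0], 1], [[0.006, 0.03, 0], [0, 0, 0], 1], [[0.006, 0.03, 0], [0, 0, 0], 1], [[0.006, 0.03, 0], [0, 0, 0], 1], [[0.006, 0.03, 0], [0, 0, 0], 1], [[0.006, 0.03, 0], [0, 0, 0], 1], [[0.006, 0.025, 0], [0, 0, 0], 1], [[0.003, 0.014, 0], [0, 0, 0], 1]]'

```text
t: 10.45
ee_pos: [603.6, -242.8, 235.9]
orientation: [-3.125, -0.312, 0.004]
ft_force: [0.1, 1.1, -1.3]
width: 23.6
```

Call:
carry_out --rows '[[[0, 0, 0.01], [0, 0, 0], 1], [[0, 0, 0.01], [0, 0, 0], 1], [[0, 0, 0.005], [0, 0, 0], 1], [[0, 0, 0], [0, 0, 0], 1], [[0, 0, 0], [0, 0, 0], 1], [[0, 0, 0], [0, 0, 0], 1]]'

```text
t: 10.95
ee_pos: [603.5, -239.6, 213.4]
orientation: [-3.126, -0.317, -0.0]
ft_force: [-0.8, -0.8, -1.5]
width: 23.6
```

```bash
python3 - <<'E'
from h import *
np.set_printoptions(precision=3,suppress=True)
S,D=cam('scene'),cam('side')
o=readout.get_obs();print(o['ee_pos'],o['orientation'],o['ft_force'],o['width'])
a=imaging.get_image('scene');b=imaging.get_image('side');np.save('a3.npy',a);np.save('b3.npy',b)
save('q1',np.hstack([cv2.resize(a[200:290,150:230],(400,450),interpolation=cv2.INTER_CUBIC),cv2.resize(b[80:170,225:305],(400,450),interpolation=cv2.INTER_CUBIC)]))
E
```

```text
[ 603.533 -239.587  213.419] [-3.126 -0.317 -0.   ] [-0.848 -0.848 -1.51 ] 23.56731102403335
```

View pics/q1.png

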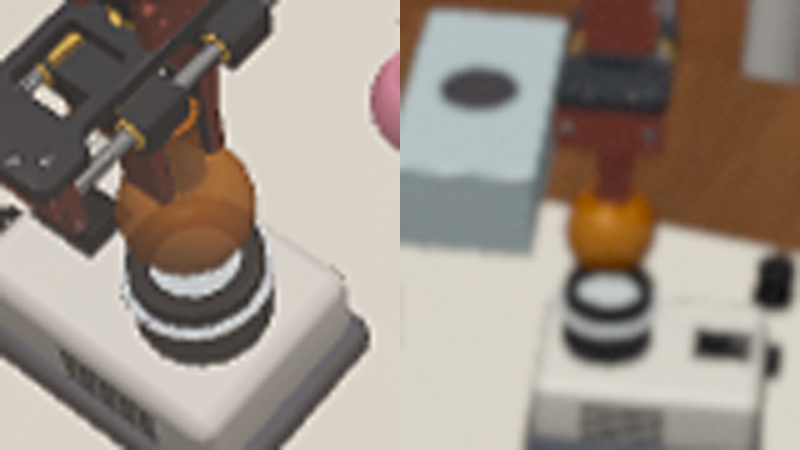

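Bulb and ring are both visible: scene bulb (185,210) and ring (199,266) in the crop, side bulb (612,229) and ring (608,291). I check horizontal alignment per camera.

```bash
python3 - <<'E'
from h import *
np.set_printoptions(precision=1,suppress=True)
S,D=cam('scene'),cam('side')
s=lambda u,v:(150+u/5-.4,200+v/5-.4); d=lambda u,v:(225+(u-400)/5-.4,80+v/5-.4)
zb=178.4
rS=onz(S,(135+327/6-.42,215+221/6-.42),134);rD=onz(D,(230+257/7-.43,110+197/7-.43),134)
bS=onz(S,s(185.5,206),zb);bD=onz(D,d(612,229),zb)
print('ring',rS,rD,'bulb',bS,bD,'diff',rS-bS,rD-bD)
print(two(S,s(185.5,206),D,d(612,229)))
# bulb mask edges
for n,c,R in(('S',S,'a3'),('D',D,'b3')):
    im=np.load(R+'.npy');print(proj(c,(603.5,-239.6,zb)),proj(c,(604,-238,134)))
E
```

```text
ring [ 607.9 -239.2  134. ] [ 601.3 -229.5  134. ] bulb [ 605.4 -238.3  178.4] [ 603.5 -239.2  178.4] diff [  2.5  -0.9 -44.4] [ -2.1   9.7 -44.4]
(array([ 604.3, -238.6,  178.2]), np.float64(2.02592654757883))
[185.7 240.6] [188.5 250. ]
[267.  125.3] [266.3 136.1]
```

The ring ellipse I picked includes its side wall, which biases it low by about 7 mm in z in both views. The two-view axes agree: bulb (604.3,-238.6) and ring (603.9,-237.6). Aligned, so I lower it.

Call:
carry_out --rows '[[[0, 0, 0.006], [0, 0, 0], 1], [[0, 0, 0.005], [0, 0, 0], 1], [[0, 0, 0.004], [0, 0, 0], 1], [[0, 0, 0.003], [0, 0, 0], 1], [[0, 0, 0], [0, 0, 0], 1], [[0, 0, 0], [0, 0, 0], 1]]'

```text
t: 11.55
ee_pos: [603.3, -240.5, 194.8]
orientation: [-3.125, -0.315, 0.001]
ft_force: [-0.4, -0.2, -0.9]
width: 23.3
```

Call:
carry_out --rows '[[[0, 0, 0.001], [0, 0, 0], 1], [[0, 0, 0.001], [0, 0, 0], 1], [[0, 0, 0.001], [0, 0, 0], 1], [[0, 0, 0], [0, 0, 0], 1], [[0, 0, 0], [0, 0, 0], 1]]'

```text
t: 11.97
ee_pos: [603.6, -240.5, 192.6]
orientation: [3.126, 0.315, 0.001]
ft_force: [-1.2, 0.3, 1.1]
width: 23.2
```

Call:
carry_out --rows '[[[0, 0, 0.001], [0, 0, 0], 1], [[0, 0, 0.001], [0, 0, 0], 1], [[0, 0, 0], [0, 0, 0], 1], [[0, 0, 0], [0, 0, 0], 1]]'

```text
t: 12.3
ee_pos: [603.6, -240.6, 190.4]
orientation: [3.126, 0.315, 0.001]
ft_force: [-1.5, 0.2, 4.4]
width: 23.7
```

```bash
python3 - <<'E'
from h import *
np.set_printoptions(precision=2,suppress=True)
o=readout.get_obs();print(o['ee_pos'],o['orientation'],o['ft_force'],o['moment'],o['width'])
a=imaging.get_image('scene');b=imaging.get_image('side');np.save('a4.npy',a);np.save('b4.npy',b)
save('q2',np.hstack([cv2.resize(a[200:290,150:230],(400,450),interpolation=cv2.INTER_CUBIC),cv2.resize(b[80:170,225:305],(400,450),interpolation=cv2.INTER_CUBIC)]))
E
```

```text
[ 603.65 -240.55  190.45] [3.13 0.31 0.  ] [-1.51  0.2   4.42] [ 0.04  0.26 -0.01] 23.735734941985122
```

View pics/q2.png

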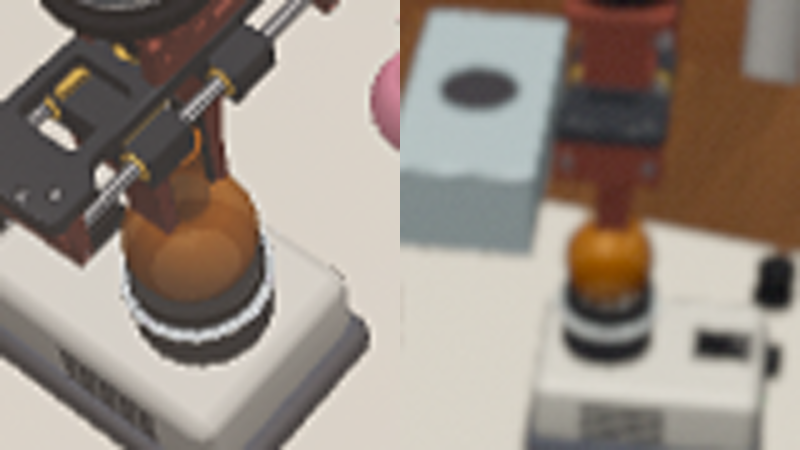

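Call:
carry_out --rows '[[[-0.001, 0, 0], [0, 0, 0], 1], [[0, 0, 0.001], [0, 0, 0], 1], [[0, 0, 0.001], [0, 0, 0], 1], [[0, 0, 0], [0, 0, 0], 1], [[0, 0, 0], [0, 0, 0], 1]]'

```text
t: 12.82
ee_pos: [602.9, -240.7, 188.4]
orientation: [3.126, 0.315, 0.001]
ft_force: [0.5, 1.7, 4.8]
width: 23.3
```

Call:
carry_out --rows '[[[0, 0, 0.001], [0, 0, 0], 1], [[0, 0, 0.001], [0, 0, 0], 1], [[0, 0, 0], [0, 0, 0], 1], [[0, 0, 0], [0, 0, 0], 1]]'

```text
t: 13.15
ee_pos: [603.0, -240.7, 186.6]
orientation: [3.126, 0.315, 0.002]
ft_force: [0.8, 1.5, 6.8]
width: 23.5
```

Call:
carry_out --rows '[[[0, 0, 0.001], [0, 0, 0], 1], [[0, 0, 0.001], [0, 0, 0], 1], [[0, 0, 0], [0, 0, 0], 1], [[0, 0, 0], [0, 0, 0], 1]]'

```text
t: 13.48
ee_pos: [603.0, -240.7, 184.9]
orientation: [3.125, 0.315, 0.002]
ft_force: [-0.8, 1.8, 8.3]
width: 23.6
```

Call:
carry_out --rows '[[[0, 0, 0.001], [0, 0, 0], 1], [[0, 0, 0], [0, 0, 0], 1], [[0, 0, 0], [0, 0, 0], 1]]'

```text
t: 13.73
ee_pos: [603.0, -240.7, 184.0]
orientation: [3.125, 0.315, 0.002]
ft_force: [0.0, 0.9, 8.9]
width: 23.3
```

```bash
python3 - <<'E'
from h import *
np.set_printoptions(precision=2,suppress=True)
o=readout.get_obs();print(o['ee_pos'],o['orientation'],o['ft_force'],o['moment'],o['width'])
a=imaging.get_image('scene');b=imaging.get_image('side');np.save('a5.npy',a)
fs=[]
for _ in range(6): imaging.get_image('wrist'); fs.append(readout.get_obs()['ft_force'])
print(np.mean(fs,0),np.std(fs,0))
save('q3',np.hstack([cv2.resize(a[200:290,150:230],(400,450),interpolation=cv2.INTER_CUBIC),cv2.resize(b[80:170,225:305],(400,450),interpolation=cv2.INTER_CUBIC)]))
E
```

```text
[ 603.04 -240.69  184.01] [3.13 0.31 0.  ] [0.04 0.94 8.89] [0.46 0.09 0.04] 23.329094318252395
[-0.35  1.61  8.54] [0.37 0.37 0.27]
```

View pics/q3.png

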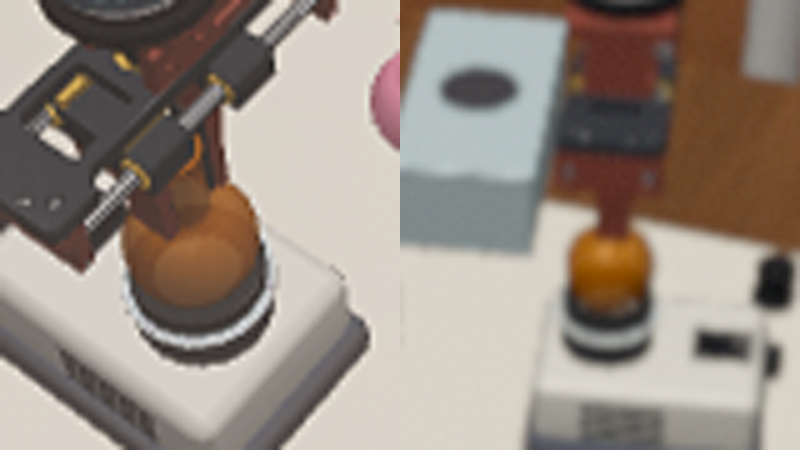

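Call:
carry_out --rows '[[[0, 0, 0.0007], [0, 0, 0], 1], [[0, 0, 0], [0, 0, 0], 1], [[0, 0, 0], [0, 0, 0], 1], [[0, 0, 0], [0, 0, 0], 1], [[0, 0, 0], [0, 0, 0], 1], [[0, 0, 0], [0, 0, 0], 1], [[0, 0, 0], [0, 0, 0], 1], [[0, 0, 0], [0, 0, 0], 1], [[0, 0, 0], [0, 0, 0], 1], [[0, 0, 0], [0, 0, 0], 1], [[0, 0, 0], [0, 0, 0], 1], [[0, 0, 0], [0, 0, 0], 1]]'

```text
t: 15.13
ee_pos: [603.1, -240.7, 183.5]
orientation: [3.125, 0.315, 0.002]
ft_force: [-0.6, 2.7, 8.3]
width: 23.7
```

Call:
carry_out --rows '[[[0, 0, 0], [0, 0, 0], 1], [[0, 0, 0], [0, 0, 0], 1], [[0, 0, 0], [0, 0, 0], 1], [[0, 0, 0], [0, 0, 0], 1], [[0, 0, 0], [0, 0, 0], 1], [[0, 0, 0], [0, 0, 0], 1], [[0, 0, 0], [0, 0, 0], 1], [[0, 0, 0], [0, 0, 0], 1], [[0, 0, 0], [0, 0, 0], 1], [[0, 0, 0], [0, 0, 0], 1], [[0, 0, 0], [0, 0, 0], 1], [[0, 0, 0], [0, 0, 0], 1]]'

```text
t: 16.13
ee_pos: [603.0, -240.7, 183.5]
orientation: [3.125, 0.315, 0.002]
ft_force: [-0.3, 1.8, 9.9]
width: 23.3
```

Call:
carry_out --rows '[[[0, 0, 0], [0, 0, 0], 1], [[0, 0, 0], [0, 0, 0], 1], [[0, 0, 0], [0, 0, 0], 1], [[0, 0, 0], [0, 0, 0], 1], [[0, 0, 0], [0, 0, 0], 1], [[0, 0, 0], [0, 0, 0], 1], [[0, 0, 0], [0, 0, 0], 1], [[0, 0, 0], [0, 0, 0], 1], [[0, 0, 0], [0, 0, 0], 1], [[0, 0, 0], [0, 0, 0], 1], [[0, 0, 0], [0, 0, 0], 1], [[0, 0, 0], [0, 0, 0], 1]]'

```text
t: 17.13
ee_pos: [603.1, -240.7, 183.4]
orientation: [3.125, 0.315, 0.002]
ft_force: [-1.6, 1.4, 9.7]
width: 23.6
```

Call:
carry_out --rows '[[[0, 0, 0], [0, 0, 0], 1], [[0, 0, 0], [0, 0, 0], 1], [[0, 0, 0], [0, 0, 0], 1], [[0, 0, 0], [0, 0, 0], 1], [[0, 0, 0], [0, 0, 0], 1], [[0, 0, 0], [0, 0, 0], 1], [[0, 0, 0], [0, 0, 0], 1], [[0, 0, 0], [0, 0, 0], 1], [[0, 0, 0], [0, 0, 0], 1], [[0, 0, 0], [0, 0, 0], 1], [[0, 0, 0], [0, 0, 0], 1], [[0, 0, 0], [0, 0, 0], 1]]'

```text
t: 18.13
ee_pos: [603.1, -240.7, 183.4]
orientation: [3.125, 0.315, 0.002]
ft_force: [-0.9, 2.0, 9.0]
width: 23.0
```

```bash
python3 - <<'E'
from h import *
np.set_printoptions(precision=2,suppress=True)
a=imaging.get_image('scene');b=imaging.get_image('side')
o=readout.get_obs();print(o['t'],o['ee_pos'],o['orientation'],o['ft_force'],o['moment'],o['width'])
save('z1',np.hstack([cv2.resize(a[200:290,150:230],(400,450),interpolation=cv2.INTER_CUBIC),cv2.resize(b[80:170,225:305],(400,450),interpolation=cv2.INTER_CUBIC)]))
save('z2',a)
E
```

```text
18.2333 [ 603.06 -240.7   183.47] [3.13 0.31 0.  ] [-0.66  2.41  9.53] [0.44 0.12 0.03] 23.50886557154391
```

View pics/z1.png

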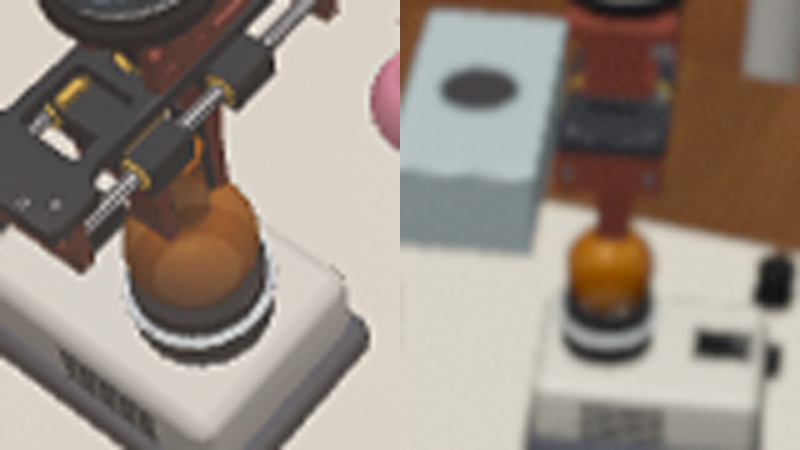

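View pics/z2.png

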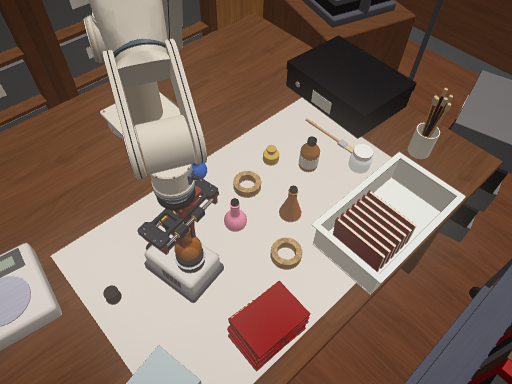

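```bash
python3 - <<'E'
from h import *
im=cv2.imread('pics/w2.png')[100:240,290:500];cv2.imwrite('pics/w2c.png',cv2.resize(im,None,fx=3.5,fy=3.5,interpolation=cv2.INTER_CUBIC))
E
```

```text
(no output)
```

View pics/w2c.png

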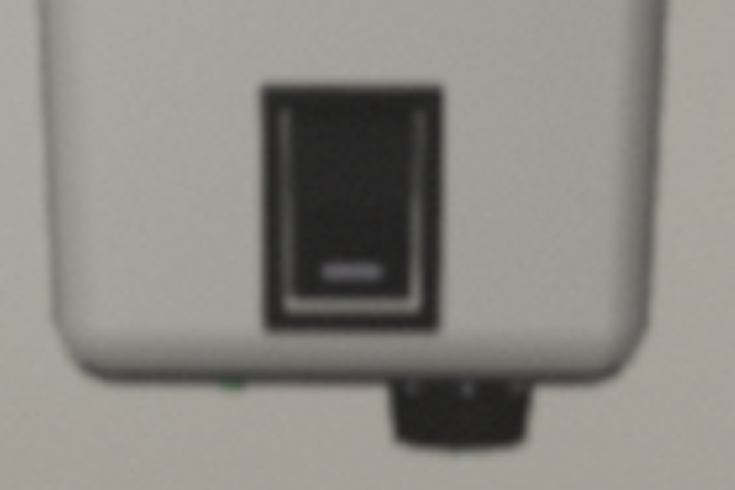

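The rocker picture is now the mirror of the off state: the front gap shows and the back gap is hidden. It is fully on, so I hand in.

```bash
python3 -c "
from workcell import close_job
print(close_job())"
```

```text
the job is handed in; nothing more can be done
None
```

The mixer is on and the flask is seated in the sprung ring. I handed the job in at about 18 s with the gripper still holding the flask upright and pressed down.

- **Rocker:** I pressed its front end down with the closed fingers. It moved at about 2–3 N, then the force rose to 14.6 N at the stop. The wrist picture afterwards showed it tipped the other way, so it is on.
- **Flask:** I gripped the amber round flask by the neck, with the fingers reading about 23.5–25 mm open (neck 24 mm). I lifted it out of the cork ring and set its bulb in the sprung ring.
- **Pressing:** It has been held down for over 4 s. The wrist force was about 9–9.5 N plus the flask's weight, which puts the ring roughly 8.5 mm down. Side forces were 1–2.5 N and the tool stayed vertical.
- **Other things on the bench:** In the last scene picture the conical flask and the others look to be standing where they were.

**Disagreements:** Triangulating the ring's top put it about 7 mm too low, because I had included its side wall. Its horizontal position still agreed with the bulb to about 1 mm. One automatic bulb fit failed on the wood background, so I re-read it by eye and it came out as expected. I worked out how far the ring is pressed from force and travel; I did not measure it directly.

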